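Tip the slumped plaster bats back in the drying rack

ROBOT

A 6-joint arm with a two-finger parallel gripper is mounted at the origin on the work surface. World frame = base frame: x ahead of the robot, y to its left, z up, the work surface at z = 0. Lengths are in m, angles in rad, forces in N, time in s.
With the tool pointing down it reaches from about 0.275 to 0.875 m from the base axis. Payload 12.5 kg.
Tool frame: the origin (TCP) lies at the very end of the fingers, on their centre line; the grasp point (between the pads) lies 19 mm behind it (tcp_to_grasp is the z of the grasp point in the tool frame, in m); z points along the fingers, y is the line along which they close (so a half turn about z gives the same grasp; the last joint's range is limited). The gripper opens to 85 mm and grips with 20 to 120 N. Pads are 22 mm wide; open, the fingers measure 114 mm over their backs; the gripper's body (76 mm by 85 mm) begins 54 mm behind the grasp point. The pads swing forward as they close: fully open they stand 13 mm farther back than shut.
Start: joints at [-1.326, 0.351, 1.652, -0, 1.139, -0.085], TCP at [0.178, -0.52, 0.231] pointing down, gripper open.
Joint ranges: [-2.75, 2.75], [-0.79, 2.1], [0.01, 2.65], [-1.57, 4.71], [0.07, 3.14], [-2.87, 2.87]. Speed limits (rad/s): [2.22, 2.22, 2.79, 3.14, 3.14, 3.14].

INTERFACE

Orientations are given as a unit quaternion [w, x, y, z].
In Python, from plant import read_state, snapshot, hand_in, tcp_to_grasp gives the robot as it stands.
- The arm moves only by the tool arm_command, never from a script. Its argument "steps" is one flat list of numbers, 5 for each row, row after row: the shift along the tool's x, y, z in m, then the turn about the tool's z in degrees, then the closure, from 0 (fully open) to 1 (shut). A call has 1 to 12 rows; each row shifts and turns the commanded pose from where the row before left it, along the tool's axes as they then stand; what a row does not reach is not made up. A row lasts 1/10 s, in which the tool goes at most 50 mm and 8.59 degrees, less where a joint would pass 70% of its speed; a pose out of reach is approached as far as the arm can. A call with a gripper value outside its range is refused whole. The fingers move at their own pace and stop on an object; the grip force is fixed at half the most. Time passes only in rows, so rows that do not move let the fingers close. It gives the time, the measured TCP pose, the force, the opening and the grip force at its end, in the units of the state.
- read_state(): the state, without advancing time (a new reading comes with each control period).
- snapshot(name): name is "scene" or "top"; returns a dict with "pixels" (384x512x3 uint8, red, green, blue), "range_z" (384x512 float32, m along the optical axis (not along the pixel's ray), 0 where there is no reading), "camera_matrix" (3x3 intrinsics, pixels), "dist_coeffs" ([k1, k2, p1, p2, k3] as OpenCV has them; the pictures are not rectified), "R" (3x3) and "t" (3): a world point X has camera coordinates R X + t. Camera axes: x right, y down, z forward; pixel columns grow to the right and rows downward; lengths in m; the calibration is good to about 2 mm. A picture is of the moment at which its call begins.
- hand_in(): hands the job in; it is judged then, once.
The state is a dict: "time_s": time; "joint_positions": joint angles; "joint_velocities": joint speeds; "tau": joint torques, N m; "tool_pos": TCP position; "tcp_rot": TCP orientation; "ft_force": force on the tool from outside, world axes, zero at the start; "moment": the same for the moment, N m; "opening": opening from 0.0 (shut) to 1.0 (fully open); "gripper_force": force on a finger pad.
Only numpy, scipy, OpenCV 4.12 (cv2) and the standard library are available. Lean on these libraries where they do the work, as an engineer would, in place of code of your own. Each camera call takes 0.05 s, during which the arm holds its last target. There are 200 camera calls.

TASK

In the drying rack two white plaster bats have slumped forward against the front rail, on the robot's side. With the fingertips, gently push each of them over from the front until it leans back on the rear rail, as the dark wooden bat already does, keeping its foot in its own place in the groove. Only push: lift no bat out of the groove, and leave the wooden bat and everything else on the table where it is.

Things in the scene. Friction and masses are not known exactly. Their poses are not given: they have to be found in the camera images.
- rack: fixed wooden drying rack, base 130 (x) x 430 (y) x 20 mm high, three bays centred at x = 0, y = -135, 0, +135 mm, with 42 mm high divider blocks between them and cheeks 110 x 16 mm, 128 mm high, at y = +-207 mm. Origin: centre of its underside, on the table; x from its front (robot's side) to its rear, y along its length, z up
- groove (a point): middle of the rack's groove, on the base board, 20 mm above the table. The bats' lower edges stand here, between two lips 10 mm high at x = +-13 to +-25 mm
- front_rail (a point): middle of the front rail's axis: round bar of 12 mm diameter along the rack's y, 42 mm in front (-x) of the groove's middle, axis 108 mm, top 114 mm above the table
- rear_rail (a point): middle of the rear rail's axis: the same bar 42 mm behind (+x) the groove's middle
- plaster_a: white plaster bat, a loose flat plate 14 (x) x 110 (y) x 150 (z) mm, about 260 g, ochre clay ring on each face. Origin: centre of its underside; z up along the plate, x normal to it (rack's front to rear), y along its width. In any bay; starts leaning 18 degrees forward on the front rail; pivots on its lower edge with 0.5 to 1 N at the top; past upright by 6 degrees it falls to the rear
- plaster_a_top (a point): middle of plaster_a's top end, 150 mm along its z. At the start about 165 mm above the table and 46 mm in front of the groove's middle; the plate's front face is free above the front rail
- plaster_b: white plaster bat, a loose flat plate 14 (x) x 110 (y) x 150 (z) mm, about 260 g, ochre clay ring on each face. Origin: centre of its underside; z up along the plate, x normal to it (rack's front to rear), y along its width. In any bay; starts leaning 18 degrees forward on the front rail; pivots on its lower edge with 0.5 to 1 N at the top; past upright by 6 degrees it falls to the rear
- plaster_b_top (a point): middle of plaster_b's top end, 150 mm along its z. At the start about 165 mm above the table and 46 mm in front of the groove's middle; the plate's front face is free above the front rail
- wood_bat: dark brown wooden bat, a loose flat plate 14 (x) x 110 (y) x 150 (z) mm, about 170 g, with two small dark pin holes. Origin: centre of its underside; z up along the plate, x normal to it (rack's front to rear), y along its width. It already leans about 18 degrees back on the rear rail, in any one of the three bays, and stays as it is
- wood_bat_top (a point): the middle of the top edge face of wood_bat, 150 mm along its z from its origin
- beaker: bystander: white ceramic cup, 72 mm wide, 85 mm high, beside the rack's +y end; origin under its centre
- yellow_bowl: bystander: ochre bowl, 110 mm wide, 50 mm high, beside the rack's -y end; origin under its centre
- glaze_jar: bystander: amber glass jar with black cap, 64 mm wide, 85 mm high, beyond the rack; origin under its centre
- kiln_prop: bystander: terracotta cylinder, 40 mm wide, 70 mm high, beyond the rack; origin under its centre
- brush: bystander: brush lying on the table behind the rack, towards its -y end; origin under it
- rib: bystander: flat wooden throwing rib, 133 x 45 x 8 mm, on the table behind the rack, towards its +y end; origin under it
Things that resemble listed ones, but are neither listed nor needed, are in the scene too. Leave any turquoise look-alike of the plaster_a alone.

How it is judged:
At the end, for the whole second after the job is handed in: Both plaster bats rest leaning 10 to 31 degrees to the rear, top edge 25 mm or more behind the groove's middle, feet in the groove (origin under 32 mm high) within 25 mm of the start; wooden bat's top moved under 20 mm, its foot under 15 mm, each bystander under 30 mm (x of each of plaster_a_top, plaster_b_top in the frame of rack above 0.025 m and angle between plaster_a's own z axis and vertical between 0.17 and 0.55 rad and z of each of plaster_a, plaster_b in the frame of rack below 0.032 m and distance of each of plaster_a, plaster_b from where it was at the start of the episode below 0.025 m and linear speed of each of plaster_a, plaster_b below 0.02 m/s and angle between plaster_b's own z axis and vertical between 0.17 and 0.55 rad and distance of wood_bat_top from where it was at the start of the episode below 0.02 m and distance of wood_bat from where it was at the start of the episode below 0.015 m and distance of each of beaker, yellow_bowl, glaze_jar, kiln_prop, brush, rib from where it was at the start of the episode below 0.03 m); the robot touches nothing.
It fails at once if a bat is lifted out of the rack's groove (more than 20 mm) (z of any of plaster_a, plaster_b, wood_bat in the frame of rack above 0.042 m).
It fails at once if a plaster bat is pushed with more than 25 N (contact force between any of plaster_a, plaster_b and the arm above 25 N or contact force between any of plaster_a, plaster_b and the fingers above 25 N).
It fails at once if the wooden bat is disturbed (top moved more than 20 mm or foot more than 15 mm) (distance of wood_bat_top from where it was at the start of the episode above 0.02 m or distance of wood_bat from where it was at the start of the episode above 0.015 m).
It fails at once if a bystander is moved more than 30 mm (distance of any of beaker, yellow_bowl, glaze_jar, kiln_prop, brush, rib from where it was at the start of the episode above 0.03 m).
It also fails if it takes over 48 s, if anything falls off the work surface, if the arm or the gripper's body presses on something with over 40 N, if the wrist force passes 120 N, or if a joint passes its speed limit or range.

## Working session

There is one attempt and no reset: what is moved stays moved. The work goes in short steps, Python scripts to look and compute and a tool call to move; the robot and the scene stay as the last step left them, time stands still between calls to the robot, and variables do not carry over. Pictures are saved under pics/ and viewed, at most 10 in all, crops included, and the job is handed in when it is done.

Besides the shell and the picture viewer there is one more tool, called after "Emit:" in YAML: its name, and indented under it one key for each argument. arm_command: Moves the arm, as the interface text tells. Its arguments: {"type":"object","properties":{"steps":{"type":"array","items":{"type":"number"}}},"required":["steps"]}

```bash
mkdir -p pics && cat > h.py <<'E'
import numpy as np, cv2
from plant import *
def pts(s):
    h,w=s["range_z"].shape
    u,v=np.meshgrid(np.arange(w),np.arange(h))
    p=cv2.undistortPoints(np.stack([u,v],-1).reshape(-1,1,2).astype(np.float64),s["camera_matrix"],np.array(s["dist_coeffs"])).reshape(h,w,2)
    z=s["range_z"]; c=np.dstack([p*z[...,None],z])
    return (c-np.array(s["t"]))@np.array(s["R"])
E
python3 - <<'E'
from h import *
for n in("scene","top"):
    s=snapshot(n); cv2.imwrite(f"pics/{n}0.png",s["pixels"][...,::-1]); np.savez(n+"0.npz",**s)
    print(n,-np.array(s["R"]).T@s["t"])
print(read_state())
E
```

```text
scene [1.73413455 0.7275451  0.99839766]
top [0.31534318 0.12456794 1.73803147]
{'time_s': 0.1, 'joint_positions': array([-1.32558957e+00,  3.51142517e-01,  1.65233969e+00,  1.09444546e-05,
        1.13911438e+00, -8.45980034e-02]), 'joint_velocities': array([ 0.00098326, -0.00198092, -0.00017322, -0.00107461,  0.00131539,
        0.00178532]), 'tau': array([ 1.07500211e-03, -5.06831968e+01, -2.91876751e+01, -4.90728814e-05,
        2.71634563e-03,  5.48942694e-05]), 'tool_pos': array([ 0.17807895, -0.52006542,  0.23084183]), 'tcp_rot': array([-5.00751815e-04,  9.86434637e-01,  1.64153752e-01, -3.53140867e-05]), 'ft_force': array([-0.30099039,  0.41980526, -0.7619302 ]), 'moment': array([-0.0058858 , -0.03449524,  0.02316917]), 'gripper_force': 0.0, 'opening': 1.0039646189814222}
```

View pics/scene0.png

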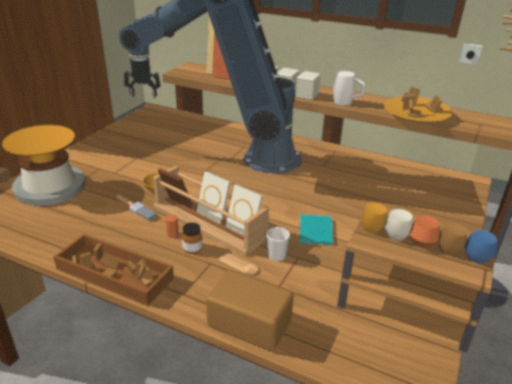

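View pics/top0.png

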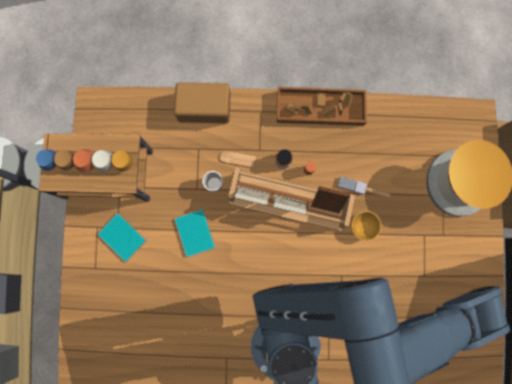

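The scene view shows two white bats with ochre rings at about (212,197) and (242,210), and the wooden bat at (173,188). In the top view the white bats are at (252,195) and (290,205), and the wooden one at (330,202). The turquoise plates at (194,233) and (122,237) in the top view lie flat on the table. They aren't white and aren't in the rack, so they are the look-alikes and I'll leave them. Next I'll measure and check a crop.

```bash
cat > m.py <<'E'
from h import *
import sys
def load(n,k): return dict(np.load(f"{n}{k}.npz"))
def cloud(k):
    out=[]
    for n in("scene","top"):
        s=load(n,k); P=pts(s); hsv=cv2.cvtColor(s["pixels"],cv2.COLOR_RGB2HSV); out.append((n,s,P,hsv))
    return out
E
python3 - <<'E'
from m import *
C=cloud(0)
for n,s,P,H in C:
    print(n,"table z",np.median(P[...,2][(P[...,0]>.3)&(P[...,0]<.5)&(P[...,1]>-.3)&(P[...,1]<.3)]))
# top view: rack region
n,s,P,H=C[1]
m=np.zeros(H.shape[:2],bool); m[165:230,222:358]=1
m&=(P[...,2]>.012)
k,lab,st,_=cv2.connectedComponentsWithStats(m.astype(np.uint8))
i=1+np.argmax([ (lab==j).sum() if 1 else 0 for j in range(1,k)]); rk=lab==lab[205,270] if lab[205,270] else lab==i
r=cv2.minAreaRect(P[rk][:,:2].astype(np.float32)); print("rack rect",r,rk.sum()); print(cv2.boxPoints(r))
for n,s,P,H in C:
    reg=(P[...,0]>.3)&(P[...,0]<.75)&(P[...,1]>-.3)&(P[...,1]<.4)
    w=(H[...,1]<75)&(H[...,2]>140)&(P[...,2]>.03)&reg
    b=(H[...,2]<85)&(P[...,2]>.03)&reg
    for nm,mm in(("white",w),("dark",b)):
        k,lab,st,ce=cv2.connectedComponentsWithStats(mm.astype(np.uint8))
        for j in range(1,k):
            if st[j,4]>25:
                Q=P[lab==j]; print(n,nm,st[j],Q.mean(0).round(3),Q.min(0).round(3),Q.max(0).round(3))
    hi=reg&(P[...,2]>.12)&(P[...,2]<.22)
    k,lab,st,ce=cv2.connectedComponentsWithStats(hi.astype(np.uint8))
    for j in range(1,k):
        if st[j,4]>8:
            Q=P[lab==j]; print(n,"high",st[j],Q.mean(0).round(3),Q.max(0).round(3))
a=cv2.resize(C[0][1]["pixels"][150:260,130:300],None,fx=4,fy=4,interpolation=2)[:,:,::-1]
cv2.imwrite("pics/c0.png",a[:300*2,:680])
E
```

```text
scene table z 0.00014455947985968324
top table z 0.0028191850538479913
rack rect ((0.4490455985069275, 0.013804644346237183), (0.429334431886673, 0.3070773482322693), 78.19212341308594) 4402
[[ 0.25482842 -0.16490135]
 [ 0.5554078  -0.22773877]
 [ 0.64326274  0.19251063]
 [ 0.34268337  0.25534806]]
scene white [199 171  31  39 501] [0.505 0.011 0.134] [ 0.469 -0.054  0.069] [0.568 0.061 0.171]
scene white [229 185  33  30 489] [0.53  0.136 0.141] [0.501 0.07  0.071] [0.605 0.196 0.171]
scene white [205 187  15  19 215] [0.517 0.001 0.101] [ 0.501 -0.033  0.071] [0.581 0.034 0.134]
scene white [234 201  17  20 249] [0.547 0.134 0.102] [0.526 0.098 0.069] [0.628 0.185 0.13 ]
scene white [197 203  27  19 211] [0.535 0.002 0.044] [ 0.516 -0.057  0.03 ] [0.562 0.058 0.06 ]
scene white [226 217  19  17 170] [0.56  0.115 0.046] [0.541 0.07  0.031] [0.631 0.183 0.112]
scene white [267 227  22  28 487] [0.593 0.28  0.065] [0.554 0.246 0.03 ] [0.627 0.315 0.09 ]
scene white [182 240  17   8  56] [0.709 0.032 0.037] [0.694 0.001 0.03 ] [0.72  0.054 0.045]
scene dark [161 174  24  16 136] [ 0.55
[... 542 characters left out ...]
0.125 0.032] [0.626 0.312 1.738]
top white [235 187  34  18 369] [0.534 0.134 0.134] [0.315 0.076 0.03 ] [0.578 0.193 1.738]
top white [273 196  34  18 323] [0.503 0.006 0.136] [ 0.474 -0.065  0.031] [0.547 0.06  0.174]
top dark [276 150  16  17 187] [0.679 0.025 0.092] [ 0.315 -0.003  0.049] [0.709 0.125 1.738]
top dark [312 190  37  23 564] [ 0.524 -0.14   0.105] [ 0.315 -0.205  0.03 ] [0.556 0.125 1.738]
top high [229 167  11  32 151] [0.577 0.198 0.129] [0.634 0.214 0.14 ]
top high [316 186  39  41 480] [ 0.526 -0.164  0.144] [ 0.567 -0.089  0.175]
top high [235 191  33  14 220] [0.524 0.135 0.157] [0.549 0.191 0.176]
top high [274 200  32  14 225] [0.496 0.004 0.156] [0.521 0.059 0.174]
```

View pics/c0.png

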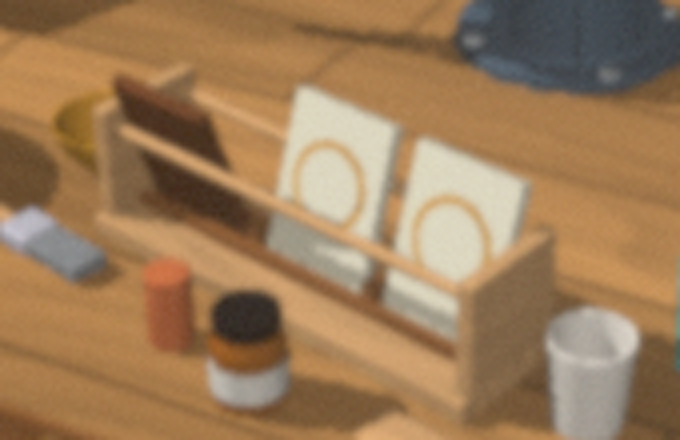

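The crop confirms it: both white ringed bats stand in the rack, in the middle and +y bays, leaning toward the robot. The wooden bat is in the -y bay. Now I'll fit the rack frame, using points from both views.

```bash
python3 - <<'E'
from m import *
C=cloud(0)
def line(Q):
    d=cv2.fitLine(Q[:,:2].astype(np.float32),cv2.DIST_HUBER,0,.01,.01).ravel(); return np.degrees(np.arctan2(d[0],d[1])*1)
for n,s,P,H in C:
    white=(H[...,1]<75)&(H[...,2]>130)
    for nm,y0,y1,x0,x1 in(("mid",-.07,.066,.44,.6),("left",.066,.2,.47,.6)):
        m=white&(P[...,2]>.158)&(P[...,2]<.2)&(P[...,1]>y0)&(P[...,1]<y1)&(P[...,0]>x0)&(P[...,0]<x1)
        Q=P[m]; print(n,nm,m.sum(),np.median(Q,0).round(4),((Q.min(0)+Q.max(0))/2).round(4),line(Q))
    # rack frame: project at -12.5
    for a in (12.,13.):
        a=np.radians(a); ex=np.array([np.cos(a),-np.sin(a)]); ey=np.array([np.sin(a),np.cos(a)])
        XY=P[...,:2]@np.array([ex,ey]).T
        rg=(XY[...,0]>.4)&(XY[...,0]<.65)&(XY[...,1]>-.16+.05)&(XY[...,1]<.4)
        b=rg&(P[...,2]>.017)&(P[...,2]<.023)&(XY[...,1]>-.05)&(XY[...,1]<.29)
        r=rg&(P[...,2]>.105)&(P[...,2]<.122)&~white
        c=rg&(P[...,2]>.122)&(P[...,2]<.136)&(XY[...,1]>.28)
        for nm,mm in(("base",b),("rail",r),("cheek",c)):
            if mm.sum()>5: print(n,nm,mm.sum(),np.percentile(XY[mm],[2,50,98],axis=0).round(3).tolist())
E
```

```text
scene mid 116 [0.4955 0.012  0.1637] [0.4911 0.0062 0.1644] 11.350472
scene left 130 [0.5223 0.1405 0.1638] [0.5208 0.1374 0.1647] 13.115216
scene base 580 [[0.482, -0.04], [0.566, 0.144], [0.589, 0.284]]
scene rail 671 [[0.476, -0.094], [0.564, 0.101], [0.577, 0.324]]
scene cheek 168 [[0.471, 0.285], [0.518, 0.316], [0.578, 0.325]]
scene base 588 [[0.481, -0.046], [0.564, 0.145], [0.588, 0.285]]
scene rail 671 [[0.476, -0.085], [0.561, 0.111], [0.575, 0.333]]
scene cheek 179 [[0.466, 0.283], [0.508, 0.324], [0.573, 0.334]]
top mid 145 [0.4901 0.0046 0.1658] [0.4902 0.0056 0.1662] 12.413621
top left 147 [0.5189 0.1366 0.1652] [0.5192 0.1367 0.1674] 12.24486
top base 720 [[0.46, -0.039], [0.487, 0.134], [0.589, 0.282]]
top rail 547 [[0.475, -0.091], [0.552, 0.06], [0.572, 0.306]]
top cheek 144 [[0.473, 0.304], [0.524, 0.313], [0.577, 0.322]]
top base 725 [[0.458, -0.045], [0.486, 0.134], [0.634, 0.285]]
top rail 547 [[0.474, -0.083], [0.551, 0.07], [0.569, 0.315]]
top cheek 146 [[0.467, 0.294], [0.519, 0.322], [0.572, 0.33]]
```

Emit:
arm_command:
  steps: [0,0,0,7.8,1,0,0,0,7.8,1,0,0,0,7.8,1,0,0,0,7.8,1,0.008,-0.029,0,0,1,0.008,-0.029,0,0,1,0.008,-0.029,0,0,1,0.008,-0.029,0,0,1,0.008,-0.029,0,0,1,0.008,-0.029,0,0,1,0.008,-0.029,0,0,1,0.008,-0.029,0,0,1]

```text
time_s: 1.3
tool_pos: [0.2904, -0.3061, 0.2311]
tcp_rot: [-0.0, 0.994, -0.107, -0.0]
ft_force: [0.7, -0.5, 0.2]
opening: 0.003
gripper_force: 0.0
```

Emit:
arm_command:
  steps: [0.008,-0.029,0,0,1,0.008,-0.029,0,0,1,0.008,-0.029,0,0,1,0.008,-0.029,0,0,1,0.008,-0.029,0,0,1,0.008,-0.029,0,0,1,0.008,-0.029,0,0,1,0.008,-0.029,0,0,1,0.008,-0.029,0,0,1,0.008,-0.029,0,0,1,0.008,-0.029,0,0,1,0,0,0,0,1]

```text
time_s: 2.5
tool_pos: [0.4449, -0.0122, 0.2311]
tcp_rot: [-0.0, 0.994, -0.106, -0.0]
ft_force: [0.3, -0.0, -0.1]
opening: -0.003
gripper_force: 0.0
```

Emit:
arm_command:
  steps: [0.001,-0.0135,0,0,1,0.001,-0.0135,0,0,1,0,0,0.024,0,1,0,0,0.024,0,1,0,0,0.024,0,1,0,0,0.024,0,1,0,0,0,0,1]

```text
time_s: 3.2
tool_pos: [0.4501, 0.0116, 0.1331]
tcp_rot: [0.0, 0.994, -0.107, -0.003]
ft_force: [-0.2, 0.3, 0.5]
opening: 0.002
gripper_force: 0.0
```

Emit:
arm_command:
  steps: [0.004,0,0,0,1,0.004,0,0,0,1,0.004,0,0,0,1,0.004,0,0,0,1,0.004,0,0,0,1,0.004,0,0,0,1,0.004,0,0,0,1,0.004,0,0,0,1,0.004,0,0,0,1]

```text
time_s: 4.1
tool_pos: [0.4873, 0.0038, 0.1353]
tcp_rot: [-0.0, 0.994, -0.107, -0.0]
ft_force: [-0.1, 0.4, 0.3]
opening: -0.005
gripper_force: 0.1
```

Emit:
arm_command:
  steps: [0.004,0,0,0,1,0.004,0,0,0,1,0.004,0,0,0,1,0.004,0,0,0,1,0.004,0,0,0,1,0.004,0,0,0,1,0.004,0,0,0,1,0.004,0,0,0,1]

```text
time_s: 4.9
tool_pos: [0.5185, -0.003, 0.1353]
tcp_rot: [-0.0, 0.994, -0.107, 0.0]
ft_force: [-0.4, -0.4, 1.1]
opening: -0.003
gripper_force: 0.0
```

```bash
python3 - <<'E'
from h import *
s=snapshot("scene"); cv2.imwrite("pics/s1.png",cv2.resize(s["pixels"][110:260,110:310],None,fx=4,fy=4,interpolation=2)[...,::-1])
E
```

```text
(no output)
```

View pics/s1.png

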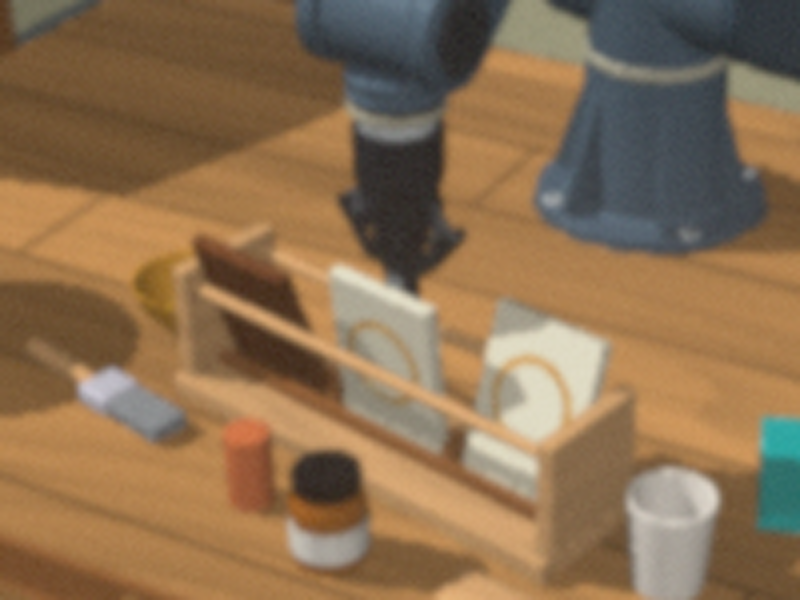

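The middle bat is now near upright, with the fingertips behind it at crop (400,285), and its foot is in the groove. I'll keep pushing it over.

Emit:
arm_command:
  steps: [0.004,0,0,0,1,0.004,0,0,0,1,0.004,0,0,0,1,0.004,0,0,0,1,0.004,0,0,0,1,0.004,0,0,0,1,0.004,0,0,0,1,0.003,0,0,0,1,0,0,0,0,1,0,0,0,0,1]

```text
time_s: 5.95
tool_pos: [0.5484, -0.0095, 0.1352]
tcp_rot: [0.0, 0.994, -0.107, -0.0]
ft_force: [0.1, -0.5, -0.2]
opening: 0.001
gripper_force: 0.0
```

```bash
python3 - <<'E'
from h import *
s=snapshot("scene"); cv2.imwrite("pics/s2.png",cv2.resize(s["pixels"][110:260,110:310],None,fx=4,fy=4,interpolation=2)[...,::-1])
E
```

```text
(no output)
```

View pics/s2.png

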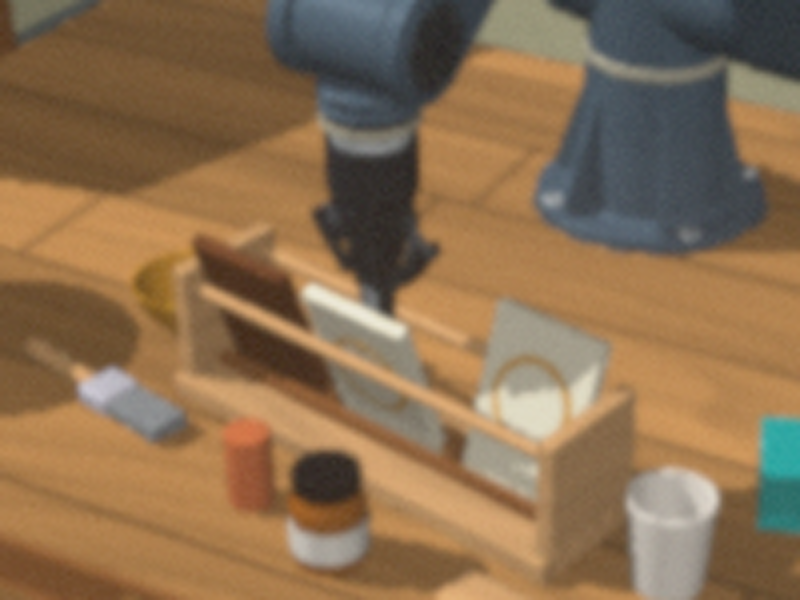

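The middle bat now lies on the rear rail, parallel to the wooden one. I'll back off, shift to the +y bay and push the second bat.

Emit:
arm_command:
  steps: [-0.01,0,0,0,1,-0.018,0,0,0,1,-0.025,0,0,0,1,-0.025,0,0,0,1,-0.022,0,0,0,1,0,-0.027,0,0,1,0,-0.028,0,0,1,0,-0.028,0,0,1,0,-0.028,0,0,1,0,-0.026,0,0,1,0,0,0,0,1]

```text
time_s: 7.1
tool_pos: [0.4797, 0.1478, 0.1354]
tcp_rot: [-0.0, 0.994, -0.106, 0.0]
ft_force: [-0.9, -1.2, 0.8]
opening: -0.003
gripper_force: 0.0
```

Emit:
arm_command:
  steps: [0.004,0,0,0,1,0.004,0,0,0,1,0.004,0,0,0,1,0.004,0,0,0,1,0.004,0,0,0,1,0.004,0,0,0,1,0.004,0,0,0,1,0.004,0,0,0,1,0.004,0,0,0,1]

```text
time_s: 8.0
tool_pos: [0.5155, 0.1379, 0.1353]
tcp_rot: [0.0, 0.994, -0.107, -0.0]
ft_force: [0.5, 0.1, -0.3]
opening: -0.0
gripper_force: 0.1
```

Emit:
arm_command:
  steps: [0.004,0,0,0,1,0.004,0,0,0,1,0.004,0,0,0,1,0.004,0,0,0,1,0.004,0,0,0,1,0.004,0,0,0,1,0.004,0,0,0,1,0.004,0,0,0,1]

```text
time_s: 8.8
tool_pos: [0.5467, 0.1311, 0.1353]
tcp_rot: [0.0, 0.994, -0.107, -0.0]
ft_force: [-0.3, -0.7, 2.2]
opening: 0.004
gripper_force: 0.0
```

Emit:
arm_command:
  steps: [0.004,0,0,0,1,0.004,0,0,0,1,0.004,0,0,0,1,0.004,0,0,0,1,0.004,0,0,0,1,0.004,0,0,0,1,0.004,0,0,0,1,0.003,0,0,0,1,0,0,0,0,1,0,0,0,0,1]

```text
time_s: 9.8
tool_pos: [0.5766, 0.1245, 0.1352]
tcp_rot: [0.0, 0.994, -0.107, -0.0]
ft_force: [0.4, 0.8, -0.1]
opening: -0.002
gripper_force: 0.0
```

Emit:
arm_command:
  steps: [-0.01,0,0,0,1,-0.018,0,0,0,1,-0.025,0,0,0,1,-0.025,0,0,0,1,-0.025,0,0,0,1,-0.02,0,-0.02,0,1,-0.02,0,-0.03,0,1,-0.02,0,-0.03,0,1,0,0,0,0,1,0,0,0,0,1]

```text
time_s: 10.8
tool_pos: [0.417, 0.1594, 0.2156]
tcp_rot: [-0.0, 0.994, -0.107, 0.001]
ft_force: [0.4, -0.3, -0.6]
opening: 0.002
gripper_force: 0.0
```

```bash
python3 - <<'E'
from m import *
for n in("scene","top"):
    s=snapshot(n); np.savez(n+"1.npz",**s)
    if n=="scene": cv2.imwrite("pics/s3.png",cv2.resize(s["pixels"][110:260,110:310],None,fx=4,fy=4,interpolation=2)[...,::-1])
a=np.radians(12.3); 
for n,s,P,H in cloud(1):
    X=P[...,0]*np.cos(a)-P[...,1]*np.sin(a)-.5244; Y=P[...,0]*np.sin(a)+P[...,1]*np.cos(a)-.110
    for y in(-.135,0,.135):
        m=(abs(Y-y)<.045)&(abs(X)<.09)&(P[...,2]>.15)&(P[...,2]<.2)
        print(n,y,m.sum(),"X,z of top",np.median(X[m]).round(3),np.percentile(P[...,2][m],95).round(3))
E
```

```text
scene -0.135 114 X,z of top 0.047 0.169
scene 0 125 X,z of top 0.047 0.169
scene 0.135 150 X,z of top 0.046 0.169
top -0.135 155 X,z of top 0.041 0.172
top 0 162 X,z of top 0.041 0.171
top 0.135 156 X,z of top 0.041 0.172
```

View pics/s3.png

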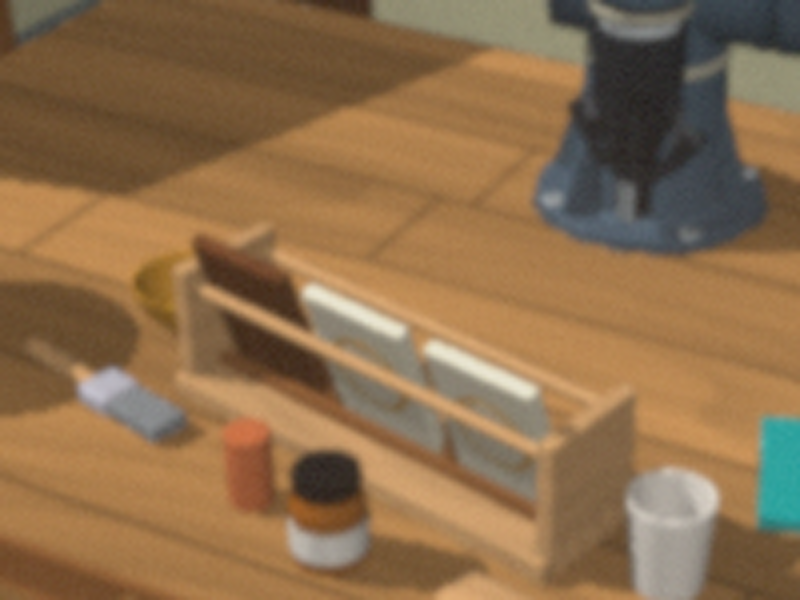

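All three bats lean back on the rear rail in line, with tops about 45 mm behind the groove, and the robot is clear.

```bash
python3 -c "
from plant import *
print(hand_in())"
```

```text
the job is handed in; nothing more can be done
None
```

I pushed both plaster bats over and handed the job in. In the last pictures they lean on the rear rail, tops about 45 mm behind the groove's middle and feet in the groove, and the wooden bat and everything else in view looked unmoved; hand-in returned no verdict.

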